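Turn up the heat under the saucepan

TASK

Turn up the heat under the steel saucepan: turn the black inner knob of its hotplate clockwise until the knob's white line points at the red dot on the panel, then let go. Leave the silver timer ring around the knob as it is set, leave the saucepan standing in its place, and do not touch the other hotplate, the one with the blue kettle.

Things in the scene. Friction and masses are not known exactly. Their poses are not given: they have to be found in the camera images.
- hob_pan: cream hotplate that carries the steel saucepan, fixed, 300 (x) x 240 (y) x 70 mm high. Origin: centre of its underside, on the table; +x from its control panel to its back, +y left seen from the panel side, z up. Plate: dark disc 170 mm across at x=55, y=0, top at z=75. Knob pair: upright axis at x=-105, y=0. Red dot, 13 mm across, on the panel at x=-105, y=-43.
- heat (a joint): black inner knob: disc 35 mm across, z=90-94 mm over the table; on it a grip bar 34 long, 14 thick, up to z=128. White line on its top from the axis to one end, the pointer. Rad, clockwise from above, range 0-4.5: at 0 it points along the hotplate's +x, at 1.571 along -y, at the red dot. Starts at 0.2-0.9, light friction (0.04 N m), stays where left, turns independently of the ring.
- timer_mark (a point): point on the yellow mark on the silver timer ring (outer knob) around the heat knob; ring 58 mm in diameter, from z=72 to z=90 mm over the table. The mark is 27 mm from the knob axis, at the ring's top, and turns with the ring, which turns lightly (0.03 N m) and starts within 1.5 rad either side of the hotplate's +x.
- saucepan: steel saucepan, lid on, loose, about 0.9 kg, standing on the plate of hob_pan: 144 mm across, 78 mm high without the small lid knob (93 mm with it), black handle reaching 200 mm out along its +x, roughly to the hotplate's back. Origin: centre of its underside.
- hob_kettle: the other hotplate, with its own like pair of knobs and a blue kettle on it (arched handle up to about 226 mm above the table): same form, size and axes as hob_pan, fixed; not to be touched. Origin: centre of its underside. The two stand side by side, either one on the left.

How it is judged:
At the end, for the whole second after the job is handed in: The heat knob of the saucepan's hotplate is within 0.21 rad (12 degrees) of pointing at the red dot (joint 1.571), the yellow mark of its timer ring is within 6 mm (about 13 degrees) of where it started, and the saucepan stands upright within 20 mm of where it was (value of joint heat between 1.361 and 1.781 rad and distance of timer_mark from where it was at the start of the episode below 0.006 m and distance of saucepan from where it was at the start of the episode below 0.02 m and angle between saucepan's own z axis and vertical below 0.1 rad); the robot touches nothing.
It fails at once if the other hotplate or its knobs touched by the robot with more than 1 N (contact force between any of the fingers, the arm and hob_kettle above 1 N).
It fails at once if the timer ring of the saucepan's hotplate turned so that its mark moves more than 8 mm (about 17 degrees) (distance of timer_mark from where it was at the start of the episode above 0.008 m).
It fails at once if the saucepan shifted by more than 30 mm (distance of saucepan from where it was at the start of the episode above 0.03 m).
It also fails if it takes over 32 s, if anything falls off the work surface, if the arm or the gripper's body presses on something with over 40 N, if the wrist force passes 120 N, or if a joint passes its speed limit or range.

ROBOT

A 6-joint arm with a two-finger parallel gripper is mounted at the origin on the work surface. World frame = base frame: x ahead of the robot, y to its left, z up, the work surface at z = 0. Lengths are in m, angles in rad, forces in N, time in s.
With the tool pointing down it reaches from about 0.35 to 0.975 m from the base axis. Payload 4.9 kg.
Tool frame: the origin (TCP) lies at the very end of the fingers, on their centre line; the grasp point (between the pads) lies 19 mm behind it; z points along the fingers, y is the line along which they close (so a half turn about z gives the same grasp; the last joint's range is limited). The gripper opens to 85 mm and grips with 20 to 120 N. Pads are 22 mm wide; open, the fingers measure 114 mm over their backs; the gripper's body (76 mm by 85 mm) begins 54 mm behind the grasp point. The pads swing forward as they close: fully open they stand 13 mm farther back than shut.
Start: joints at [0.981, 0.053, 1.613, -0, 1.476, -0.119], TCP at [0.283, 0.557, 0.231] pointing down, gripper open.
Joint ranges: [-3.01, 3.01], [-1.01, 2.22], [0.06, 2.58], [-1.02, 4.17], [0.09, 2.62], [-3.14, 3.14]. Speed limits (rad/s): [2.57, 2.57, 3.14, 3.14, 3.14, 3.14].

INTERFACE

Orientations are given as a unit quaternion [w, x, y, z].
In Python, from plant import state, optics, ticket, nets gives the robot as it stands. The module is installed in compiled form; this text tells all that it offers.
- The arm moves only by the shell command python3 -m inch 'ROWS' [OPENING]. ROWS is JSON, a list of rows, each an object of numbers: "dx", "dy", "dz": the shift along the tool's x, y, z as a fraction of full scale; "rx", "ry", "rz": the turn, a rotation vector about the tool's x, y, z as a fraction of full scale. In form: [{"dx": .., "dy": .., "dz": .., "rx": .., "ry": .., "rz": ..}, ...]. A call has 1 to 5 rows; each row is the pose to reach, as a shift and turn from the pose commanded when the call began, along the tool's axes at that moment; what a row does not reach only later rows make up. Full scale, the value 1, is 0.8 m for a shift and 1.5 rad for a turn. A row lasts 1/10 s, in which the tool goes at most 50 mm and 8.59 degrees, less where a joint would pass 70% of its speed; a pose out of reach is approached as far as the arm can. A call with a number of a shift or a turn outside -1 to 1 is refused whole. A call with a gripper value outside its range is refused whole. OPENING is the opening, from -1 (shut) to 1 (fully open), set as the call begins (- or left out, the last holds). The fingers move at their own pace and stop on an object; the grip force is fixed at half the most. Time passes only in rows, so rows that repeat a pose let the fingers close. It gives the time, the measured TCP pose, the force, the opening and the grip force at its end, in the units of the state.
- state(): the state, without advancing time (a new reading comes with each control period).
- optics.grab_frame(name): name is "scene" or "top"; returns the picture (400x640x3 uint8, red, green, blue); there is no depth.
- optics.camera_info(name): a dict with "fx", "fy", "cx", "cy" (pixels), "R" (3x3) and "t" (3): a world point X has camera coordinates R X + t. Camera axes: x right, y down, z forward; pixel columns grow to the right and rows downward; lengths in m; the calibration is good to about 2 mm. A picture is of the moment at which its call begins. camera_info takes no time and is no camera call.
- ticket.job_done(): hands the job in; it is judged then, once.
Trained networks look in the newest picture that a camera, given by its name, has taken for a name from the list of things; names that differ only in an ending like _2 or _b are one class to them, and where a whole thing is asked for, a point or a joint stands for the part that bears it (a point fixed in the world has none). Each returns a list of dicts, best first, with "confidence" (0 to 1); they miss things now and then, are a little off and sometimes report something else, mostly with a low value. They report only what shows in the picture. A call takes as long as a camera call.
- nets.boxes_of(camera, name): "bbox" ([centre column, centre row, width, height] in pixels, round what is visible of it).
- nets.outline_of(camera, name): "pixels" (400x640 bool, what is visible of it) and "bbox" ([centre column, centre row, width, height] in pixels, round what is visible of it).
The state is a dict: "time": time; "joint_pos": joint angles; "joint_vel": joint speeds; "joint_efforts": joint torques, N m; "tool_pos": TCP position; "tool_rot": TCP orientation; "contact_force": force on the tool from outside, world axes, zero at the start; "ft_torque": the same for the moment, N m; "gripper_width": opening from 0.0 (shut) to 1.0 (fully open); "grasp_force": force on a finger pad.
Only numpy, scipy, OpenCV 4.12 (cv2) and the standard library are available. Lean on these libraries where they do the work, as an engineer would, in place of code of your own. Each camera call takes 0.05 s, during which the arm holds its last target. There are 200 camera calls.

## Working session

There is one attempt and no reset: what is moved stays moved. The work goes in short steps, Python scripts to look and compute and a shell command to move; the robot and the scene stay as the last step left them, time stands still between calls to the robot, and variables do not carry over. Pictures are saved under pics/ and viewed, at most 10 in all, crops included, and the job is handed in when it is done.

```bash
mkdir -p pics; cat > h.py <<'E'
import numpy as np, cv2
from plant import state, optics, ticket, nets
def ray(cam,u,v,z):
    c=optics.camera_info(cam);R=np.array(c["R"]);t=np.array(c["t"])
    d=R.T@np.array([(u-c["cx"])/c["fx"],(v-c["cy"])/c["fy"],1]);o=-R.T@t
    return o+d*(z-o[2])/d[2]
def proj(cam,X):
    c=optics.camera_info(cam);p=np.array(c["R"])@np.array(X)+np.array(c["t"])
    return np.array([c["fx"]*p[0]/p[2]+c["cx"],c["fy"]*p[1]/p[2]+c["cy"]])
def save(cam,name):
    im=optics.grab_frame(cam);cv2.imwrite(f"pics/{name}.png",im[:,:,::-1]);return im
E
python3 - <<'E'
from h import *
a=save("top","top0");b=save("scene","scene0")
cv2.imwrite("pics/both0.png",cv2.resize(np.vstack([a,b])[:,:,::-1],None,fx=.75,fy=.75))
for cam in("top","scene"):
    for n in("hob_pan","heat","timer_mark","saucepan","hob_kettle"):
        print(cam,n,[(np.round(d["bbox"],1),round(d["confidence"],2)) for d in nets.boxes_of(cam,n)])
    print(optics.camera_info(cam))
s=state();print(s["tool_pos"],s["tool_rot"],s["time"],s["gripper_width"])
E
```

```text
top hob_pan [(array([202.4, 174.4, 113. , 134.9]), 0.7)]
top heat [(array([195.6, 213.9,  18.6,  11.9]), 0.58)]
top timer_mark [(array([198.8, 215.7,  29.5,  31.7]), 0.85)]
top saucepan [(array([191.2, 117.4,  75.5, 118.2]), 0.91)]
top hob_kettle [(array([388. , 205.7, 121.3, 136.8]), 0.68)]
{'fx': 438.8912293940307, 'fy': 438.8912293940307, 'cx': 320.4522592666036, 'cy': 197.69779297947935, 'R': array([[ 0.00858457, -0.99965594,  0.02478528],
       [-0.98967043, -0.01204073, -0.14285472],
       [ 0.143104  , -0.02330292, -0.98943328]]), 't': array([-0.02728504,  0.60944632,  0.99027272])}
scene hob_pan [(array([433.5, 214.4, 153.6, 132.7]), 0.68)]
scene heat []
scene timer_mark [(array([409.5, 168.3,  24.7,  23.3]), 0.5)]
scene saucepan [(array([469.4, 224.2, 106.5,  93.4]), 0.92)]
scene hob_kettle [(array([255.2, 236. , 134.9, 140.7]), 0.77)]
{'fx': 386.8575802088008, 'fy': 386.8575802088008, 'cx': 319.3764640089049, 'cy': 200.00318357468197, 'R': array([[ 0.31188713,  0.95010031,  0.00598517],
       [ 0.73875139, -0.23853721, -0.63035418],
       [-0.59747201,  0.20102091, -0.77628461]]), 't': array([-0.18431111, -0.38304389,  1.33605668])}
[0.28348125 0.55700854 0.23133136] [5.69521087e-06 2.33198863e-01 9.72429067e-01 7.75805529e-06] 0.6 0.9987183233848648
```

View pics/both0.png

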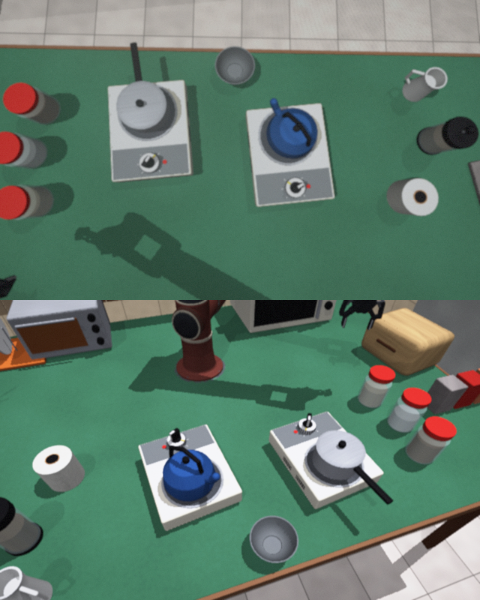

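The saucepan's hob is on the left in the top picture, with its knob at about (198,216) and the red dot at about (220,216). The kettle hob is on the right. Next I zoom in on the knob and fit the geometry.

```bash
python3 - <<'E'
from h import *
a=cv2.imread("pics/top0.png");b=cv2.imread("pics/scene0.png")
A=cv2.resize(a[185:255,140:260],None,fx=6.5,fy=6.5,interpolation=cv2.INTER_CUBIC)[:, :780]
B=cv2.resize(b[145:190,370:450],None,fx=6.5,fy=6.5,interpolation=cv2.INTER_CUBIC)
A=cv2.resize(A,(480,280));B=cv2.resize(B,(480,270));cv2.imwrite("pics/z.png",np.vstack([A,B]))
for cam in("top","scene"):
    im=optics.grab_frame(cam)
    hsv=cv2.cvtColor(im,cv2.COLOR_RGB2HSV)
    red=(((hsv[...,0]<8)|(hsv[...,0]>172))&(hsv[...,1]>110)&(hsv[...,2]>90)).astype(np.uint8)
    n,l,s,c=cv2.connectedComponentsWithStats(red)
    for i in range(1,n):
        if 4<s[i,4]<80: print(cam,"red",c[i],s[i,4],ray(cam,*c[i],.072))
    yel=((hsv[...,0]>18)&(hsv[...,0]<38)&(hsv[...,1]>110)&(hsv[...,2]>110)).astype(np.uint8)
    n,l,s,c=cv2.connectedComponentsWithStats(yel)
    for i in range(1,n):
        if s[i,4]<60: print(cam,"yel",c[i],s[i,4],ray(cam,*c[i],.09))
    m=[d for d in nets.outline_of(cam,"hob_pan")][0]["pixels"]
    for n in("saucepan","timer_mark"): 
        for d in nets.outline_of(cam,n)[:1]: m=m|d["pixels"]
    cnt=max(cv2.findContours(m.astype(np.uint8),0,2)[0],key=cv2.contourArea)
    # world outline at z=.07 for top
    if cam=="top":
        P=np.array([ray(cam,*p[0],.07)[:2] for p in cnt]).astype(np.float32)
        P=P[P[:,0]<.75]; print(cv2.minAreaRect(P))
    for d in nets.boxes_of(cam,"timer_mark"): print(cam,ray(cam,*d["bbox"][:2],.085))
E
```

```text
top red [219.04545455 215.27272727] 22 [0.56262267 0.20922246 0.072     ]
top red [410.7826087  247.91304348] 23 [ 0.49314986 -0.22610473  0.072     ]
top yel [206. 207.] 1 [0.57899708 0.23519226 0.09      ]
((0.6321868300437927, 0.2548617422580719), (0.25159531831741333, 0.24671244621276855), 6.608983516693115)
scene red [394.         175.33333333] 18 [0.56234424 0.20916958 0.072     ]
scene red [218.63636364 195.31818182] 22 [ 0.49161109 -0.2257696   0.072     ]
scene yel [520.  43.] 1 [0.13381696 0.89521389 0.09      ]
scene yel [565.  68.] 1 [0.3125437  0.93822648 0.09      ]
scene yel [408. 170.] 1 [0.57083567 0.24077317 0.09      ]
scene yel [407. 172.] 1 [0.57630538 0.23528696 0.09      ]
scene [0.56814946 0.2456451  0.085     ]
```

View pics/z.png

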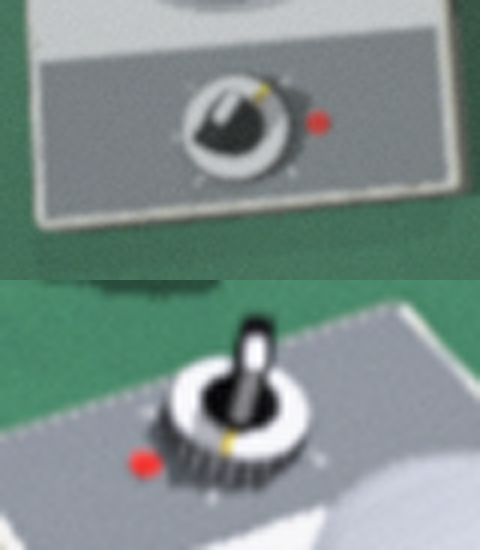

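Both cameras put the red dot at (0.5625, 0.209). Top crop: the bar is seen at an angle with a white line running up-right, and the yellow mark is at (265,90). Next I compute the yaw, the axis and the pointer angle.

```bash
python3 - <<'E'
from h import *
from scipy.ndimage import map_coordinates
p=[ray("top",140+u/4,185+v/4,.07)[:2] for u,v in((45,222),(455,185))]
d=p[1]-p[0];print(p,np.linalg.norm(d),"yaw",np.arctan2(d[0],-d[1]))
q=[ray("top",140+u/4,185+v/4,.07)[:2] for u,v in((42,65),(435,28))]
d2=q[1]-q[0];print("yaw2",np.arctan2(d2[0],-d2[1]))
yaw=np.arctan2(d[0]+d2[0],-d[1]-d2[1])
dot=np.array([.5625,.2092]);ax=dot+.043*np.array([-np.sin(yaw),np.cos(yaw)]);print("yaw",yaw,"axis",ax)
for cam in("top","scene"):
    im=cv2.cvtColor(cv2.imread(f"pics/{cam}0.png"),cv2.COLOR_BGR2GRAY).astype(float)
    print(cam,"axis px top",proj(cam,[*ax,.128]),"ring top",proj(cam,[*ax,.09]))
    r=[]
    for th in np.arange(0,1.3,.1):
        a=yaw-th;u=np.array([np.cos(a),np.sin(a)])
        X=[proj(cam,[*(ax+s*u),.128]) for s in np.linspace(.002,.016,12)]
        Y=[proj(cam,[*(ax-s*u),.128]) for s in np.linspace(.002,.016,12)]
        f=lambda X:map_coordinates(im,np.array(X)[:,::-1].T,order=1).mean()
        r.append((round(th,1),int(f(X)),int(f(Y))))
    print(r)
# overlay
vis=[]
for cam,(v0,v1,u0,u1) in(("top",(190,240,160,240)),("scene",(145,195,370,450))):
    im=cv2.imread(f"pics/{cam}0.png")[v0:v1,u0:u1]
    im=cv2.resize(im,None,fx=9,fy=9,interpolation=cv2.INTER_CUBIC)[:,:720]
    for th,c in((.2,(255,0,0)),(.5,(0,255,0)),(.8,(0,0,255))):
        a=yaw-th;u=np.array([np.cos(a),np.sin(a)])
        P=[((proj(cam,[*(ax+s*u),.128])-[u0,v0]+.5)*9).astype(int) for s in(0.017,.02)]
        cv2.line(im,tuple(map(int,P[0])),tuple(map(int,P[1])),c,2)
    for s in np.linspace(0,6.28,40):
        P=((proj(cam,[ax[0]+.029*np.cos(s),ax[1]+.029*np.sin(s),.09])-[u0,v0]+.5)*9).astype(int);cv2.circle(im,tuple(map(int,P)),2,(255,255,0),-1)
    P=((proj(cam,[*ax,.128])-[u0,v0]+.5)*9).astype(int);cv2.circle(im,tuple(map(int,P)),3,(255,0,255),-1)
    vis.append(im[:,100:620])
v=np.vstack(vis);cv2.imwrite("pics/o.png",cv2.resize(v,None,fx=.66,fy=.66))
E
```

```text
[array([0.50429475, 0.35857353]), array([0.52738157, 0.13000606])] 0.22973047525992585 yaw 0.10066515999675278
yaw2 0.10804280028817788
yaw 0.10429941031321631 axis [0.55802325 0.25196633]
top axis px top [193.50374342 214.48744164] ring top [197.97428275 216.28321005]
[(np.float64(0.0), 159, 63), (np.float64(0.1), 158, 65), (np.float64(0.2), 157, 67), (np.float64(0.3), 160, 68), (np.float64(0.4), 166, 70), (np.float64(0.5), 175, 72), (np.float64(0.6), 182, 72), (np.float64(0.7), 184, 72), (np.float64(0.8), 181, 74), (np.float64(0.9), 171, 81), (np.float64(1.0), 155, 93), (np.float64(1.1), 138, 107), (np.float64(1.2), 123, 120)]
scene axis px top [412.60473621 154.74847039] ring top [409.71883164 165.52854438]
[(np.float64(0.0), 152, 88), (np.float64(0.1), 158, 82), (np.float64(0.2), 168, 77), (np.float64(0.3), 179, 75), (np.float64(0.4), 202, 73), (np.float64(0.5), 224, 72), (np.float64(0.6), 231, 71), (np.float64(0.7), 235, 73), (np.float64(0.8), 232, 75), (np.float64(0.9), 221, 76), (np.float64(1.0), 200, 79), (np.float64(1.1), 178, 85), (np.float64(1.2), 160, 91)]
```

View pics/o.png

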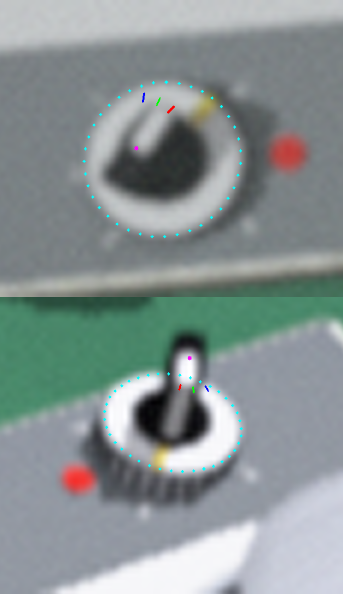

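The pointer is at about 0.68 rad in both views, the hob yaw is 0.104 and the axis is at (0.558, 0.252). I need a shift in tool axes of about (-0.383, -0.147), and a turn of +0.106 to grasp, +0.996 in total.

```bash
cat > rem.py <<'E'
from h import *
import sys
from scipy.spatial.transform import Rotation as Ro
tgt=np.array([.558,.252,float(sys.argv[1])]);ty=float(sys.argv[2])
s=state();q=s["tool_rot"];R=Ro.from_quat([q[1],q[2],q[3],q[0]])
M=R.as_matrix();Y=np.array([np.cos(ty),np.sin(ty),0]);Z=np.array([0,0,-1.])
T=np.stack([np.cross(Y,Z),Y,Z],1)
print("d",np.round(M.T@(tgt-s["tool_pos"])/.8,4),"r",np.round(Ro.from_matrix(M.T@T).as_rotvec()/1.5,4),"pos",s["tool_pos"],s["time"])
E
python3 -m inch '[{"dx":-0.24,"dy":-0.09,"rz":0.07},{"dx":-0.24,"dy":-0.09,"rz":0.07},{"dx":-0.24,"dy":-0.09,"rz":0.07},{"dx":-0.24,"dy":-0.09,"rz":0.07},{"dx":-0.24,"dy":-0.09,"rz":0.07}]' 0.1; python3 rem.py 0.231 0.995
```

```text
d [-4.787e-01 -1.841e-01  4.000e-04] r [ 0.   -0.    0.07] pos [0.28350201 0.55698636 0.2313088 ] 1.1validation failed for argument at $[0]...
```

The call was refused, probably because every key is required.

```bash
python3 -m inch '[{"dx":-0.24,"dy":-0.09,"dz":0,"rx":0,"ry":0,"rz":0.07},{"dx":-0.24,"dy":-0.09,"dz":0,"rx":0,"ry":0,"rz":0.07},{"dx":-0.24,"dy":-0.09,"dz":0,"rx":0,"ry":0,"rz":0.07},{"dx":-0.24,"dy":-0.09,"dz":0,"rx":0,"ry":0,"rz":0.07},{"dx":-0.24,"dy":-0.09,"dz":0,"rx":0,"ry":0,"rz":0.07}]' 0.1; python3 rem.py 0.231 0.995
```

```text
time: 1.6
tool_pos: [0.4251, 0.4022, 0.2315]
tool_rot: [0.001, 0.287, 0.958, -0.0]
contact_force: [0.3, -1.0, 0.3]
gripper_width: 0.549
grasp_force: 0.0
d [-0.242  -0.0656  0.001 ] r [-0.0001  0.0012 -0.0039] pos [0.42508272 0.40220413 0.23147633] 1.6
```

```bash
python3 -m inch '[{"dx":-0.242,"dy":-0.0656,"dz":0.02,"rx":0,"ry":0,"rz":0},{"dx":-0.242,"dy":-0.0656,"dz":0.02,"rx":0,"ry":0,"rz":0},{"dx":-0.242,"dy":-0.0656,"dz":0.02,"rx":0,"ry":0,"rz":0},{"dx":-0.242,"dy":-0.0656,"dz":0.02,"rx":0,"ry":0,"rz":0},{"dx":-0.242,"dy":-0.0656,"dz":0.02,"rx":0,"ry":0,"rz":0}]'; python3 rem.py 0.102 0.995
```

```text
time: 2.1
tool_pos: [0.5583, 0.2525, 0.2145]
tool_rot: [0.0, 0.287, 0.958, -0.001]
contact_force: [-0.6, -0.4, -0.6]
gripper_width: 0.545
grasp_force: 0.0
d [ 1.000e-04 -6.000e-04  1.406e-01] r [-0.0009  0.0005 -0.0039] pos [0.55830911 0.25254161 0.21451148] 2.1
```

```bash
python3 -m inch '[{"dx":0,"dy":0,"dz":0.05,"rx":0,"ry":0,"rz":-0.004},{"dx":0,"dy":0,"dz":0.09,"rx":0,"ry":0,"rz":-0.004},{"dx":0,"dy":0,"dz":0.12,"rx":0,"ry":0,"rz":-0.004},{"dx":0,"dy":0,"dz":0.14,"rx":0,"ry":0,"rz":-0.004},{"dx":0,"dy":0,"dz":0.14,"rx":0,"ry":0,"rz":-0.004}]'; python3 rem.py 0.102 0.995
python3 - <<'E'
from h import *
a=save("top","t1");b=save("scene","s1")
A=cv2.resize(a[160:260,140:260],(480,400),interpolation=2);B=cv2.resize(b[110:210,350:470],(480,400),interpolation=2)
cv2.imwrite("pics/g1.png",np.hstack([A,B])[:,:,::-1][:, 80:880])
E
```

```text
time: 2.6
tool_pos: [0.5535, 0.2565, 0.1004]
tool_rot: [-0.002, 0.281, 0.96, -0.001]
contact_force: [0.2, -0.5, -0.1]
gripper_width: 0.546
grasp_force: 0.0
d [-0.0078 -0.0018 -0.002 ] r [-0.0026 -0.0023  0.0046] pos [0.55353247 0.25654191 0.10042392] 2.6
```

View pics/g1.png

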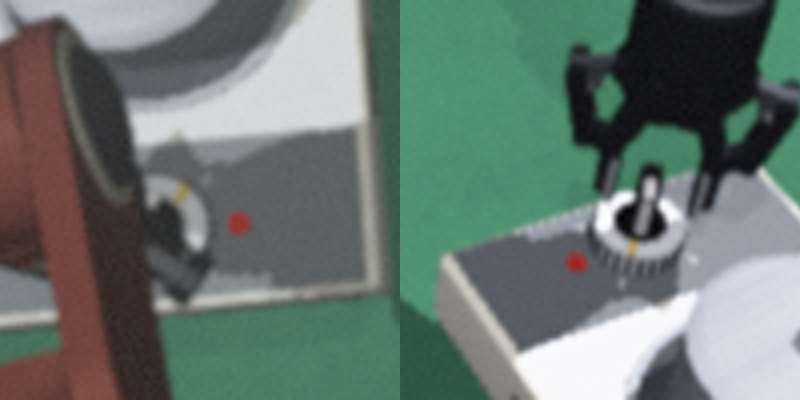

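The scene crop shows both fingers straddling the bar above the ring. The TCP is about 6 mm off along the bar, so I correct that and then close.

```bash
python3 -m inch '[{"dx":-0.004,"dy":-0.001,"dz":-0.002,"rx":0,"ry":0,"rz":0},{"dx":-0.004,"dy":-0.001,"dz":-0.002,"rx":0,"ry":0,"rz":0}]'; python3 rem.py 0.102 0.995
```

```text
time: 2.9
tool_pos: [0.5596, 0.2542, 0.1073]
tool_rot: [0.002, 0.281, 0.96, 0.001]
contact_force: [0.2, 0.8, -0.2]
gripper_width: 0.548
grasp_force: 0.0
d [ 0.0002 -0.0034  0.0066] r [0.002  0.0017 0.0039] pos [0.55960041 0.25420329 0.10732008] 2.9
```

```bash
python3 -m inch '[{"dx":0,"dy":0,"dz":0,"rx":0,"ry":0,"rz":0},{"dx":0,"dy":0,"dz":0,"rx":0,"ry":0,"rz":0},{"dx":0,"dy":0,"dz":0,"rx":0,"ry":0,"rz":0}]'; python3 rem.py 0.102 0.995
```

```text
time: 3.2
tool_pos: [0.5581, 0.2539, 0.1052]
tool_rot: [0.0, 0.281, 0.96, 0.0]
contact_force: [-0.7, 0.0, -0.4]
gripper_width: 0.549
grasp_force: 0.0
d [-0.0012 -0.0021  0.004 ] r [0.0002 0.0001 0.004 ] pos [0.55810041 0.25388884 0.10516812] 3.2
```

The height of 0.105 leaves a safe margin over the ring (0.090) and 23 mm of overlap on the bar. I fix the small y and turn offsets, then close.

```bash
python3 -m inch '[{"dx":-0.001,"dy":-0.002,"dz":0,"rx":0,"ry":0,"rz":0.004},{"dx":-0.001,"dy":-0.002,"dz":0,"rx":0,"ry":0,"rz":0.004}]' && python3 -m inch '[{"dx":0,"dy":0,"dz":0,"rx":0,"ry":0,"rz":0},{"dx":0,"dy":0,"dz":0,"rx":0,"ry":0,"rz":0},{"dx":0,"dy":0,"dz":0,"rx":0,"ry":0,"rz":0},{"dx":0,"dy":0,"dz":0,"rx":0,"ry":0,"rz":0},{"dx":0,"dy":0,"dz":0,"rx":0,"ry":0,"rz":0}]' -1; python3 rem.py 0.105 0.104
```

```text
time: 3.4
tool_pos: [0.5577, 0.2519, 0.1048]
tool_rot: [-0.0, 0.284, 0.959, -0.0]
contact_force: [-0.3, 0.5, 0.2]
gripper_width: 0.552
grasp_force: 0.0
time: 3.9
tool_pos: [0.5575, 0.2517, 0.1051]
tool_rot: [-0.0, 0.284, 0.959, -0.001]
contact_force: [-4.1, -2.8, 3.0]
gripper_width: 0.15
grasp_force: 60.0
d [-0.0003  0.0006  0.0001] r [-9.000e-04  2.000e-04  5.939e-01] pos [0.55752448 0.25170833 0.10505844] 3.9
```

Gripped: the opening is about 13 mm with 60 N. Now I turn by 0.594 of full scale.

```bash
python3 -m inch '[{"dx":0,"dy":0,"dz":0,"rx":0,"ry":0,"rz":0.06},{"dx":0,"dy":0,"dz":0,"rx":0,"ry":0,"rz":0.12},{"dx":0,"dy":0,"dz":0,"rx":0,"ry":0,"rz":0.18},{"dx":0,"dy":0,"dz":0,"rx":0,"ry":0,"rz":0.24},{"dx":0,"dy":0,"dz":0,"rx":0,"ry":0,"rz":0.3}]'; python3 rem.py 0.105 0.104
python3 - <<'E'
from h import *
b=save("scene","s2");cv2.imwrite("pics/g2.png",cv2.resize(b[110:210,350:470],(600,500),interpolation=2)[:,:,::-1])
E
```

```text
time: 4.4
tool_pos: [0.5576, 0.2518, 0.1051]
tool_rot: [-0.0, 0.492, 0.87, -0.001]
contact_force: [-2.1, -3.7, 3.9]
gripper_width: 0.155
grasp_force: 60.0
d [-0.      0.0005  0.0001] r [-0.0006  0.0004  0.2917] pos [0.55761497 0.2518051  0.10505418] 4.4
```

View pics/g2.png

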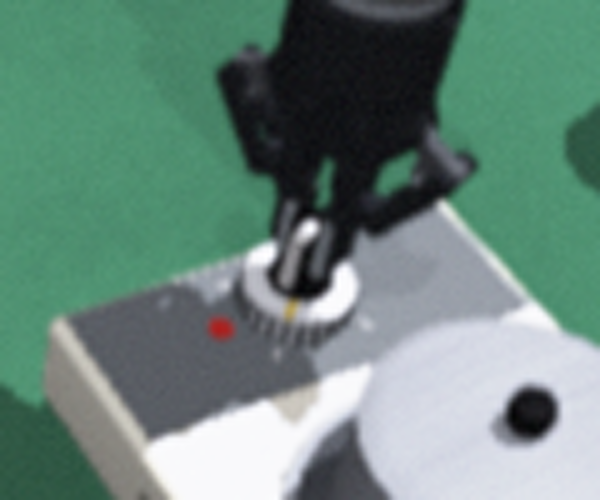

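The knob turns with the gripper. The yellow mark, at about (290,310) in the crop, has not moved. I carry on with the remaining 0.292.

```bash
python3 -m inch '[{"dx":0,"dy":0,"dz":0,"rx":0,"ry":0,"rz":0.07},{"dx":0,"dy":0,"dz":0,"rx":0,"ry":0,"rz":0.14},{"dx":0,"dy":0,"dz":0,"rx":0,"ry":0,"rz":0.21},{"dx":0,"dy":0,"dz":0,"rx":0,"ry":0,"rz":0.295},{"dx":0,"dy":0,"dz":0,"rx":0,"ry":0,"rz":0.295}]' && python3 -m inch '[{"dx":0,"dy":0,"dz":0,"rx":0,"ry":0,"rz":0},{"dx":0,"dy":0,"dz":0,"rx":0,"ry":0,"rz":0}]';python3 rem.py 0.105 0.104
```

```text
time: 4.95
tool_pos: [0.5577, 0.2518, 0.105]
tool_rot: [0.0, 0.669, 0.743, -0.0]
contact_force: [-3.3, -3.3, 3.6]
gripper_width: 0.147
grasp_force: 60.0
time: 5.15
tool_pos: [0.5577, 0.2518, 0.105]
tool_rot: [0.0, 0.669, 0.744, -0.0]
contact_force: [-3.7, -3.3, 4.3]
gripper_width: 0.152
grasp_force: 60.0
d [0.0002 0.0003 0.    ] r [-0.0003  0.0005  0.0012] pos [0.55774081 0.25180904 0.10502936] 5.15
```

On target. I open partly, lift, and look.

```bash
python3 -m inch '[{"dx":0,"dy":0,"dz":0,"rx":0,"ry":0,"rz":0},{"dx":0,"dy":0,"dz":0,"rx":0,"ry":0,"rz":0},{"dx":0,"dy":0,"dz":0,"rx":0,"ry":0,"rz":0},{"dx":0,"dy":0,"dz":0,"rx":0,"ry":0,"rz":0},{"dx":0,"dy":0,"dz":0,"rx":0,"ry":0,"rz":0}]' 0.1 && python3 -m inch '[{"dx":0,"dy":0,"dz":-0.03,"rx":0,"ry":0,"rz":0},{"dx":0,"dy":0,"dz":-0.07,"rx":0,"ry":0,"rz":0},{"dx":0,"dy":0,"dz":-0.12,"rx":0,"ry":0,"rz":0},{"dx":0,"dy":0,"dz":-0.16,"rx":0,"ry":0,"rz":0},{"dx":0,"dy":0,"dz":-0.16,"rx":0,"ry":0,"rz":0}]'
python3 - <<'E'
from h import *
b=save("scene","s3");a=save("top","t3")
cv2.imwrite("pics/g3.png",np.hstack([cv2.resize(x,(400,400),interpolation=2) for x in(b[130:200,370:440],a[180:250,160:230])])[:,:,::-1])
for n in("saucepan","timer_mark"): print([np.round(d["bbox"],1) for d in nets.boxes_of("scene",n)])
E
```

```text
time: 5.65
tool_pos: [0.5579, 0.2523, 0.1048]
tool_rot: [-0.0, 0.67, 0.743, 0.0]
contact_force: [-0.4, 0.5, 0.5]
gripper_width: 0.544
grasp_force: 0.0
time: 6.15
tool_pos: [0.5608, 0.2532, 0.2402]
tool_rot: [0.003, 0.67, 0.743, 0.005]
contact_force: [0.5, 0.8, 1.1]
gripper_width: 0.544
grasp_force: 0.0
[array([469.1, 224.6, 109.3,  94.5])]
[array([410.1, 169.1,  26.5,  18.9])]
```

View pics/g3.png

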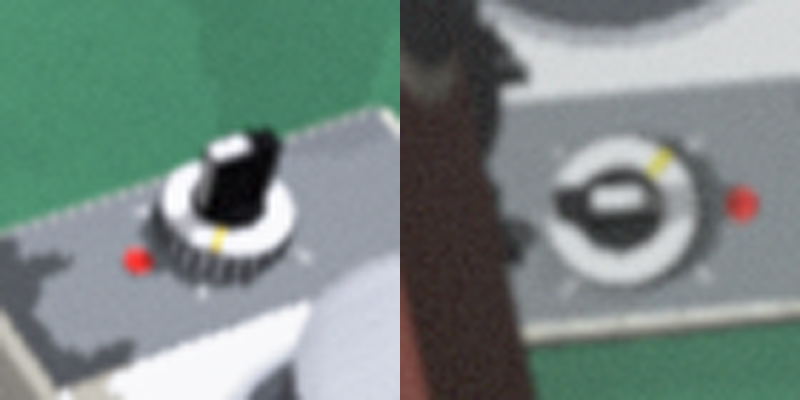

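In the top half of the crop the white line lies at (595-645, 197), parallel to the panel and pointing at the red dot at (742,203). The yellow mark is at about (408,172) in the scene picture, the same as at the start. The pan has not moved and the gripper is clear.

```bash
python3 -c "
from plant import ticket
print(ticket.job_done())"
```

```text
the job is handed in; nothing more can be done
None
```

The saucepan's heat knob now points at the red dot, its timer ring and the saucepan look unmoved in the camera pictures, the other hotplate was never approached, and the job was handed in at about 6 s; no verdict came back.

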